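# Cover the mould, then hold the sprung scrap-bin hatch just below its balance point

### The arm

A 6-joint arm with a two-finger parallel gripper is mounted at the origin on the work surface. World frame = base frame: x ahead of the robot, y to its left, z up, the work surface at z = 0. Lengths are in m, angles in degrees, forces in N, time in s.
With the tool pointing down it reaches from about 0.3 to 0.775 m from the base axis. Payload 14.6 kg.
Tool frame: the origin (TCP) lies on the centre line of the jaws, within the pads' length; the fingertips stand 25 mm ahead of it and the grasp point (between the pads) lies 6 mm ahead of it; z points along the fingers, y is the line along which they close (so a half turn about z gives the same grasp; the last joint's range is limited). The gripper opens to 85 mm and grips with 20 to 120 N. Pads are 22 mm wide; open, the fingers measure 114 mm over their backs; the gripper's body (76 mm by 85 mm) begins 54 mm behind the grasp point. The pads swing forward as they close: fully open they stand 13 mm farther back than shut.
Start: joints at [-75.264, 17.183, 87.147, -0, 75.671, -3.816], TCP at [0.175, -0.521, 0.256] pointing down, gripper open.
Joint ranges: [-173.82, 173.82], [-45.26, 126.66], [13.44, 144.39], [-59.66, 239.66], [0, 175.72], [-146.38, 146.38]. Speed limits (degrees/s): [127.2, 127.2, 147.25, 180, 180, 180].

### API

Orientations are given as a 3x3 rotation matrix whose columns are the frame's x, y, z axes.
In Python, from rig import ctrl, snapshot, job, regions_of, place_of gives the robot as it stands.
- The arm moves only by the tool arm_command, never from a script. Its argument "moves" is one flat list of numbers, 7 for each row, row after row: the shift along the tool's x, y, z in mm, then the turn, a rotation vector about the tool's x, y, z in degrees, then the finger opening in mm, from 0 to 85.4. A call has 1 to 12 rows; each row is the pose to reach, as a shift and turn from the pose commanded when the call began, along the tool's axes at that moment; what a row does not reach only later rows make up. A row lasts 1/8 s, in which the tool goes at most 62.5 mm and 10.7 degrees, less where a joint would pass 70% of its speed; a pose out of reach is approached as far as the arm can. A call with a gripper value outside its range is refused whole. The fingers move at their own pace and stop on an object; "grip_force" is the grip in N (left out, the last holds). Time passes only in rows, so rows that repeat a pose let the fingers close. It gives the time, the measured TCP pose, the force, the opening and the grip force at its end, in the units of the state.
- ctrl.sense(): the state, without advancing time (a new reading comes with each control period).
- snapshot(name): name is "scene" or "side" or "wrist"; returns a dict with "color" (420x560x3 uint8, blue, green, red), "fx", "fy", "cx", "cy" (pixels), "T" (4x4, takes a point from camera to world coordinates). Camera axes: x right, y down, z forward; pixel columns grow to the right and rows downward; lengths in m; the calibration is good to about 2 mm. The wrist camera is an equidistant fisheye: a pixel r from the principal point sees the ray r / f radians off the axis. A picture is of the moment at which its call begins. There is no depth.
- job.close_job(): hands the job in; it is judged then, once.
Trained networks look in the newest picture that a camera, given by its name, has taken for a name from the list of things; names that differ only in an ending like _2 or _b are one class to them, and where a whole thing is asked for, a point or a joint stands for the part that bears it (a point fixed in the world has none). Each returns a list of dicts, best first, with "conf" (0 to 1); they miss things now and then, are a little off and sometimes report something else, mostly with a low value. They report only what shows in the picture. A call takes as long as a camera call. They do not tell look-alikes from the thing itself.
- regions_of(query, camera): "pixels" (420x560 bool, what is visible of it) and "centre" ([column, row] in pixels, amid what is visible of it).
- place_of(query, camera): "centre" ([column, row] in pixels: a listed point, or the origin of a listed thing).
The state is a dict: "time_s": time; "qpos": joint angles; "qvel": joint speeds; "joint_efforts": joint torques, N m; "ee_pos": TCP position; "ee_rot": TCP orientation; "ft_force": force on the tool from outside, world axes, zero at the start; "ft_torque": the same for the moment, N m; "finger_gap": finger opening in m; "grasp_force": force on a finger pad.
Only numpy, scipy, OpenCV 4.12 (cv2) and the standard library are available. Lean on these libraries where they do the work, as an engineer would, in place of code of your own. Each camera call takes 0.05 s, during which the arm holds its last target. There are 200 camera calls.

### The job

Keep the clay dust out: first set the round wooden cover onto the plaster mould, without dropping it, so that it sits seated and level, and let go of it. Then lift the yellow hatch of the scrap bin by its bar a little past its balance point (the white mark) without letting it fly open, bring it back to just below that point, inside the green band, where it would fall shut by itself, and finish there with the fingers still holding it up. Leave the mould where it stands and the bowls, bottle, jar and tools undisturbed.

Things in the scene. Friction and masses are not known exactly. Their poses are not given: they have to be found in the camera images.
- bin: Fixed blue scrap bin, 200 x 200 x 120 mm high, walls 6 (all lengths here in mm); origin under its centre, on the table. Its front, with the hatch's bar, faces its own -x. On both sides (y = +-112) a thin curved gauge of radius 130 about the hinge shows the hatch's angle: green band 0.65 to 0.86 rad, white mark 0.90 (balance point), red above 0.94. The gauges are markings only, nothing solid.
- hatch (a joint): Angle of the yellow hatch (200 x 200 x 4, 0.8 kg), hinged along y on the bin's far (+x) upper rim: 0 shut and level, growing as its front edge rises, stop at 1.35. Weight and spring balance at 0.90: below it falls shut, above it springs open. Lifting takes about 1 N at the bar; no stiff friction. Past balance: above 0.94; flown open: above 1.2; just below: green band, 0.65 to 0.86.
- hatch_bar (a point): Middle of the hatch's round steel bar: 12 thick, 120 long along the bin's y, on two arms at its ends, 40 beyond the hatch's front edge (gap of 34 between bar and edge, 108 between the arms). When shut, 125 above the table, 240 from the hinge. Pinch it from above, closing along the bin's x; it turns in the fingers as the hatch swings, so the tool can stay pointing down.
- hatch_hinge (a point): Middle of the hatch's hinge axis (along the bin's y), 121 above the table; the bar swings about it, its centre 4 above the hinge plane at a radius of 240.
- mould: Loose heavy white plaster mould (1.4 kg or so), round, open on top, upright: 60 high, outer diameter 132 at the rim, rim 12 wide, mouth 108 across; origin at the centre of its underside. It must not be shifted by more than 25.
- cover: Loose round wooden cover, about 0.2 kg; origin under its centre. From below: a plug, diameter 96, 6 high, that goes into the mould's mouth; a disc, diameter 140, 10 thick (6 to 16 above the origin); an upright red knob to grip, diameter 28, 16 to 50 above the origin. Seated, the disc lies on the rim and its origin is 54 above the mould's. It starts flat on the table.
- bowl_a: White bowl, diameter 100, 45 high; bystander, origin under its centre.
- bowl_b: Terracotta bowl, diameter 100, 45 high; bystander, origin under its centre.
- bottle: Clear bottle with red cap, diameter 64, 190 high; bystander, origin under its centre.
- jar: Green glass jar, diameter 72, 90 high; bystander, origin under its centre.
- scraper: Spatula-like scraper lying flat, 200 long along its x; bystander.
- brush: Brush lying flat, 180 long along its x; bystander.
Mind the look-alikes: they are no part of the job. Leave any black look-alike of the cover alone.

How it is judged:
By the outcome, as a careful person would: the job done as asked, in the order asked, and still so for the second after the job is handed in, while the arm keeps its last pose, push and grip.
It also fails if it takes over 58 s, if anything falls off the work surface, if the arm or the gripper's body presses on something with over 40 N, if the wrist force passes 120 N, or if a joint passes its speed limit or range.

## Working session

There is one attempt and no reset: what is moved stays moved. The work goes in short steps, Python scripts to look and compute and a tool call to move; the robot and the scene stay as the last step left them, time stands still between calls to the robot, and variables do not carry over. Pictures are saved under pics/ and viewed, at most 10 in all, crops included, and the job is handed in when it is done.

Besides the shell and the picture viewer there is one more tool, called after "Request:" in YAML: its name, and indented under it one key for each argument. arm_command: Moves the arm, as the interface text tells. Its arguments: {"type":"object","properties":{"moves":{"type":"array","items":{"type":"number"}},"grip_force":{"type":"number"}},"required":["moves"]}

```bash
mkdir -p pics; cat > h.py <<'E'
import numpy as np, cv2
from rig import ctrl, snapshot, job, regions_of, place_of
def ray(s,p,fish=False):
    x=(p[0]-s["cx"])/s["fx"]; y=(p[1]-s["cy"])/s["fy"]
    if fish:
        r=np.hypot(x,y); d=np.array([np.sin(r)*x/max(r,1e-9),np.sin(r)*y/max(r,1e-9),np.cos(r)])
    else: d=np.array([x,y,1.])
    T=np.array(s["T"]); d=T[:3,:3]@d; return T[:3,3],d/np.linalg.norm(d)
def atz(s,p,z,fish=False):
    o,d=ray(s,p,fish); return o+d*(z-o[2])/d[2]
def tri(rs):
    A=sum(np.eye(3)-np.outer(d,d) for o,d in rs); b=sum((np.eye(3)-np.outer(d,d))@o for o,d in rs)
    return np.linalg.solve(A,b)
E
python3 - <<'E'
from h import *
np.set_printoptions(precision=3,suppress=True)
S={}
for c in ("scene","side"):
    s=S[c]=snapshot(c); cv2.imwrite(f"pics/{c}0.png",s["color"]); print(c,np.array(s["T"])[:3].tolist(),s["fx"])
    for q,z in dict(cover=0,mould=0,hatch_bar=.125,hatch_hinge=.121,bin=0).items():
        for r in place_of(q,c)[:3]: print(q,np.round(r["centre"]),round(r["conf"],2),atz(s,r["centre"],z))
E
```

```text
scene [[0.010236736114474735, 0.8377060467854881, -0.546025446671446, 1.258761210299058], [0.999901409606677, -0.0033267732775765233, 0.013641981019626033, 0.003157720729701793], [0.009611467125410214, -0.5461112631676709, -0.8376575123170017, 1.3204589885400715]] 468.4126976781468
cover [246. 220.] 0.79 [ 0.437 -0.074  0.   ]
cover [309. 196.] 0.65 [0.341 0.139 0.   ]
mould [176. 259.] 0.98 [ 0.582 -0.293 -0.   ]
hatch_bar [320. 202.] 0.77 [0.453 0.158 0.125]
hatch_bar [142. 210.] 0.6 [ 0.481 -0.383  0.125]
hatch_hinge [356. 267.] 0.78 [0.673 0.246 0.121]
hatch_hinge [176. 260.] 0.74 [ 0.646 -0.266  0.121]
bin [335. 257.] 0.56 [0.578 0.208 0.   ]
side [[-0.9928138553071887, -0.07724014756540093, 0.09140354650751532, 0.3683867334112403], [-0.11966288759592143, 0.633113577703894, -0.7647535492295421, 0.8838282455833065], [0.0012008506494566547, -0.7701955318820349, -0.6378067110235413, 0.8034998792757564]] 384.75766874147257
cover [296. 224.] 0.89 [ 0.436 -0.078  0.   ]
cover [364. 316.] 0.84 [ 0.232  0.263 -0.   ]
cover [322. 276.] 0.6 [0.342 0.142 0.   ]
mould [263. 183.] 0.74 [ 0.58  -0.301  0.   ]
hatch_bar [279. 242.] 0.76 [0.462 0.153 0.125]
hatch_hinge [188. 262.] 0.68 [0.676 0.248 0.121]
hatch_hinge [347. 198.] 0.66 [ 0.283 -0.07   0.121]
hatch_hinge [311. 171.] 0.26 [ 0.402 -0.209  0.121]
bin [230. 290.] 0.58 [0.588 0.221 0.   ]
```

View pics/scene0.png

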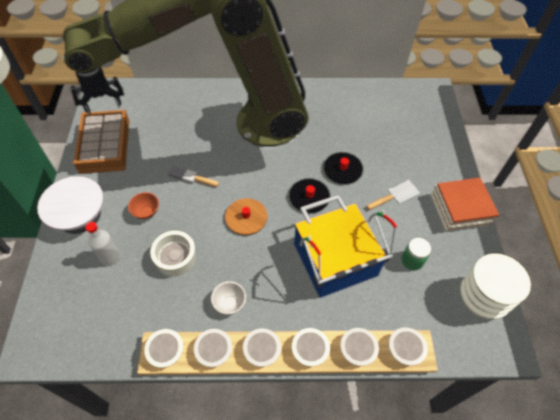

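View pics/side0.png

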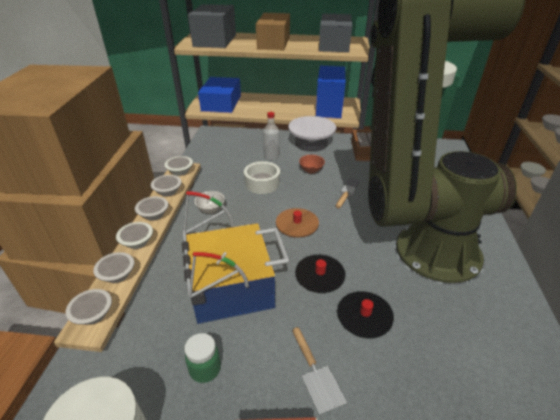

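The scene view shows the wooden cover at (246,216), the mould at (173,253), two black look-alikes at (310,193) and (344,166), and the bin with its bar near (322,207). The side view agrees: cover (297,222), mould (262,177).

```bash
python3 - <<'E'
from h import *
np.set_printoptions(precision=4,suppress=True)
K=[];
for c,near in (("scene",(246,214)),("side",(297,218))):
    s=snapshot(c); im=s["color"].astype(int); B,G,R=im[...,0],im[...,1],im[...,2]
    m=((R>130)&(G<60)&(B<60)).astype(np.uint8)
    n,l,st,ce=cv2.connectedComponentsWithStats(m)
    i=1+np.argmin(np.linalg.norm(ce[1:]-near,axis=1)); print(c,ce[i],st[i],atz(s,ce[i],.037)); K.append(ray(s,ce[i]))
    r=regions_of("mould",c)
    for e in r[:2]:
        p=e["pixels"]; ys,xs=np.nonzero(p); print("mould",e["conf"],e["centre"],xs.min(),xs.max(),ys.min(),ys.max())
        # mouth/outer rim: project all mask pixels to the rim plane; far side from camera is true rim
        o=np.array(s["T"])[:3,3]
        P=np.array([atz(s,(x,y),.06)[:2] for x,y in zip(xs,ys)])
        h=cv2.convexHull(P.astype(np.float32))[:,0]
        c0=P.mean(0); u=o[:2]-c0; u/=np.linalg.norm(u)
        v=np.array([-u[1],u[0]]); a=(P-c0)
        far=(a@u).min(); lat=(a@v); print("centre est", c0+u*(far+.066)+v*(lat.max()+lat.min())/2, "width",np.ptp(lat))
        print("base z0", atz(s,e["centre"],.03))
print("knob",tri(K))
st=ctrl.sense(); print(st["ee_pos"],np.array(st["ee_rot"]))
R=np.array(st["ee_rot"]);k=tri(K)
print("to cover above, tool mm",1000*R.T@(np.array([k[0],k[1],.15])-st["ee_pos"]))
E
```

```text
scene [245.78 211.72] [242 208   8  10  50] [ 0.4297 -0.0747  0.037 ]
mould 0.37 [339.1, 240.0] 297 391 196 281
centre est [0.461  0.2551] width 0.30436778695587696
base z0 [0.5328 0.2222 0.03  ]
side [297.1964 216.3214] [294 212   8  11  56] [ 0.432  -0.0706  0.037 ]
mould 0.76 [262.8, 179.1] 244 279 162 193
centre est [ 0.5819 -0.2847] width 0.12412915084414974
base z0 [ 0.5762 -0.2802  0.03  ]
knob [ 0.4309 -0.074   0.0359]
[ 0.175  -0.5214  0.2563] [[ 0.948   0.3182  0.    ]
 [ 0.3182 -0.948  -0.    ]
 [-0.      0.     -1.    ]]
to cover above, tool mm [ 384.9293 -342.7989  106.2812]
```

Request:
arm_command:
  moves: [40,-35,10,0,0,0,85,85,-75,20,0,0,0,85,130,-115,30,0,0,0,85,175,-155,40,0,0,0,85,220,-195,50,0,0,0,85,265,-235,60,0,0,0,85,305,-272,70,0,0,0,85,340,-303,80,0,0,0,85,367,-327,90,0,0,0,85,385,-343,100,0,0,0,85,385,-343,106,0,0,0,85,385,-343,106,0,0,0,85]

```text
time_s: 2.3
ee_pos: [0.4305, -0.0741, 0.15]
ee_rot: [[0.948, 0.318, -0.001], [0.318, -0.948, 0.0], [-0.001, -0.0, -1.0]]
ft_force: [0.1, -0.0, 0.6]
finger_gap: 0.085
grasp_force: 0.0
```

```bash
cat > w.py <<'E'
from h import *
np.set_printoptions(precision=4,suppress=True)
E
python3 - <<'E'
from w import *
s=snapshot("wrist"); cv2.imwrite("pics/w1.png",s["color"])
im=s["color"].astype(int); m=((im[...,2]>120)&(im[...,1]<60)&(im[...,0]<60)).astype(np.uint8)
n,l,stt,ce=cv2.connectedComponentsWithStats(m)
for i in range(1,n):
    if stt[i,4]>60: print(ce[i],stt[i],atz(s,ce[i],.045,True))
for q in ("cover","mould"):
    for r in place_of(q,"wrist")[:3]: print(q,r["centre"],r["conf"],atz(s,r["centre"],0,True))
st=ctrl.sense(); print(st["time_s"],st["ee_pos"],st["ee_rot"],st["qpos"],st["ft_force"],s["T"])
E
```

```text
[284.8027 218.5894] [ 268  194   38   46 1130] [ 0.4339 -0.0736  0.045 ]
[ 35.4855 231.9517] [ 26 218  20  28 414] [0.3473 0.14   0.045 ]
cover [285.8, 203.6] 0.94 [ 0.4318 -0.0753  0.    ]
cover [67.8, 212.1] 0.82 [0.3545 0.1321 0.    ]
mould [535.5, 139.4] 0.77 [ 0.5792 -0.2938  0.    ]
2.45 [ 0.4308 -0.0744  0.1507] [[ 0.9484  0.3171  0.0006]
 [ 0.3171 -0.9484 -0.0002]
 [ 0.0005  0.0004 -1.    ]] [-14.6044  10.1769 111.2526  -0.0019  58.536   56.9069] [ 0.3277  0.1117 -0.6196] [[ 0.3174 -0.8987 -0.3026  0.5084]
 [-0.9483 -0.3008 -0.1012 -0.048 ]
 [-0.      0.319  -0.9477  0.2659]
 [ 0.      0.      0.      1.    ]]
```

View pics/w1.png

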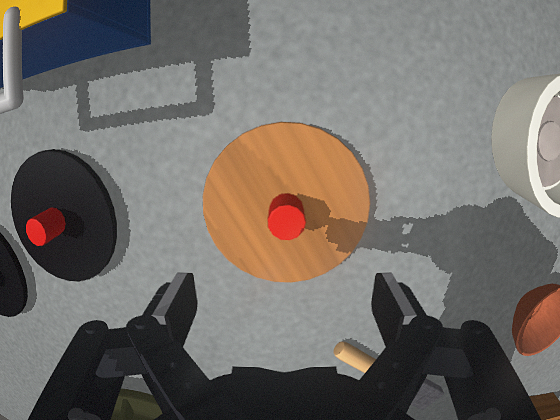

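The wrist view shows the wooden cover's knob at (286,220), centred between the fingers. All estimates agree on (0.432, -0.074), so I'll descend and grip.

Request:
arm_command:
  grip_force: 50
  moves: [1,0,30,0,0,0,85,1,0,60,0,0,0,85,1,0,85,0,0,0,85,1,0,98,0,0,0,85,1,0,103,0,0,0,85,1,0,103,0,0,0,85,1,0,103,0,0,0,50,1,0,103,0,0,0,20,1,0,103,0,0,0,20,1,0,103,0,0,0,20,1,0,103,0,0,0,20,1,0,103,0,0,0,20]

```text
time_s: 3.95
ee_pos: [0.432, -0.0735, 0.0478]
ee_rot: [[0.948, 0.318, 0.001], [0.318, -0.948, -0.0], [0.001, 0.0, -1.0]]
ft_force: [-1.8, 0.4, 8.1]
finger_gap: 0.0263
grasp_force: 48.7
```

Request:
arm_command:
  moves: [0,0,-10,0,0,0,20,0,0,-30,0,0,0,20,0,0,-60,0,0,0,20,0,0,-90,0,0,0,20,0,15,-120,0,0,0,20,0,40,-140,0,0,0,20,0,65,-150,0,0,0,20,0,85,-150,0,0,0,20,0,95,-150,0,0,0,20,0,100,-150,0,0,0,20,0,100,-150,0,0,0,20,0,100,-150,0,0,0,20]

```text
time_s: 5.45
ee_pos: [0.4635, -0.1678, 0.1971]
ee_rot: [[0.948, 0.319, -0.0], [0.319, -0.948, 0.0], [-0.0, -0.0, -1.0]]
ft_force: [0.7, 0.3, -2.3]
finger_gap: 0.0261
grasp_force: 49.7
```

```bash
python3 - <<'E'
from w import *
s=snapshot("wrist"); cv2.imwrite("pics/w2.png",s["color"])
for q,z in (("mould",0),):
    for r in place_of(q,"wrist")[:3]: print(q,r["centre"],r["conf"],atz(s,r["centre"],z,True))
    for e in regions_of(q,"wrist")[:2]:
        p=e["pixels"]; ys,xs=np.nonzero(p); print(e["conf"],e["centre"],xs.min(),xs.max(),ys.min(),ys.max())
        o=np.array(s["T"])[:3,3]
        P=np.array([atz(s,(x,y),.06,True)[:2] for x,y in zip(xs,ys)])
        c0=P.mean(0); u=o[:2]-c0; u/=np.linalg.norm(u)
        v=np.array([-u[1],u[0]]); a=P-c0
        ny=(a@u).max(); fa=(a@u).min();lat=a@v
        print("lat ctr",np.ptp(lat),c0+u*(fa+.066)+v*(lat.max()+lat.min())/2, "extent u",fa,ny)
st=ctrl.sense(); print(st["time_s"],st["ee_pos"],st["finger_gap"],st["ft_force"])
E
```

```text
mould [436.6, 125.6] 0.97 [ 0.5807 -0.2936  0.    ]
mould [305.7, 351.2] 0.16 [ 0.2733 -0.2609  0.    ]
0.67 [454.1, 126.4] 381 519 56 202
lat ctr 0.1288468943252556 [ 0.5808 -0.291 ] extent u -0.07571331635211263 0.06786993197689005
5.6 [ 0.4636 -0.1679  0.1973] 0.02672446843059328 [ 0.1455 -0.2253 -2.9014]
```

View pics/w2.png

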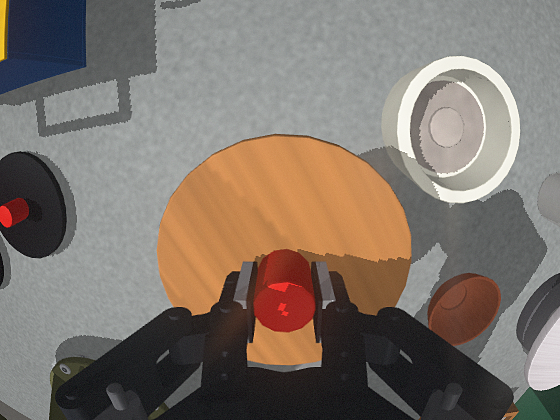

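The cover is held level and the mould is clear at (452,128). I'll fit circles to the rim and the disc for the fine offset.

```bash
python3 - <<'E'
from w import *
from scipy.optimize import least_squares
s=snapshot("wrist")
st=ctrl.sense(); tcp=np.array(st["ee_pos"]); o=np.array(s["T"])[:3,3]
def fit(mask,z,r,sel):
    c=max(cv2.findContours(mask.astype(np.uint8),cv2.RETR_EXTERNAL,cv2.CHAIN_APPROX_NONE)[0],key=cv2.contourArea)[:,0]
    c=c[[sel(p) for p in c]]; P=np.array([atz(s,p,z,True)[:2] for p in c])
    f=least_squares(lambda q:np.linalg.norm(P-q[:2],axis=1)-r,P.mean(0),loss="soft_l1",f_scale=.001)
    f2=least_squares(lambda q:np.linalg.norm(P-q[:2],axis=1)-q[2],[*P.mean(0),r],loss="soft_l1",f_scale=.001)
    return f.x,f2.x,np.sqrt(np.mean(f.fun**2)),len(c)
e=regions_of("mould","wrist")[0]
x0,y0=452,128; d=np.array([452-280,128-210.]);d/=np.linalg.norm(d)
print("rim",fit(e["pixels"],.06,.066,lambda p:(p-np.array([x0,y0]))@d>5))
im=s["color"].astype(int); m=(im[...,2]-im[...,0]>50)&(im[...,1]>50)
m[:, 430:]=0
for h in (.016,.006): print("disc",fit(m,tcp[2]-.048+h,.07,lambda p:p[1]<235), )
print(tcp)
E
```

```text
rim (array([ 0.5788, -0.2907]), array([ 0.5803, -0.2916,  0.0646]), np.float64(0.000807861451326857), 190)
disc (array([ 0.4627, -0.1681]), array([ 0.4654, -0.1672,  0.0677]), np.float64(0.0006682670402568015), 315)
disc (array([ 0.4627, -0.1681]), array([ 0.4602, -0.169 ,  0.0722]), np.float64(0.0006824113987163879), 315)
[ 0.4636 -0.168   0.1973]
```

Request:
arm_command:
  moves: [10,22,0,0,0,0,20,27,58,0,0,0,0,20,44,95,0,0,0,0,20,58,126,0,0,0,0,20,67,145,0,0,0,0,20,71,154,5,0,0,0,20,71.5,155,25,0,0,0,20,71.5,155,50,0,0,0,20,71.5,155,70,0,0,0,20,71.5,155,82,0,0,0,20,71.5,155,84,0,0,0,20,71.5,155,84,0,0,0,20]

```text
time_s: 7.2
ee_pos: [0.581, -0.2925, 0.1139]
ee_rot: [[0.948, 0.318, 0.001], [0.318, -0.948, -0.0], [0.001, 0.001, -1.0]]
ft_force: [-0.9, -0.6, -2.8]
finger_gap: 0.0265
grasp_force: 49.9
```

```bash
python3 - <<'E'
from w import *
out=[]
for c,(x,y) in (("scene",(173,245)),("side",(263,172)),("wrist",(280,210))):
    s=snapshot(c); im=s["color"]; w=45 if c!="wrist" else 150
    cr=im[max(0,y-w):y+w,x-w:x+w]; out.append(cv2.resize(cr,(266,266),interpolation=cv2.INTER_CUBIC))
cv2.imwrite("pics/c3.png",np.hstack(out)); st=ctrl.sense(); print(st["ee_pos"],st["ft_force"])
E
```

```text
[ 0.581  -0.2926  0.1141] [ 0.9529  0.3941 -3.1489]
```

View pics/c3.png

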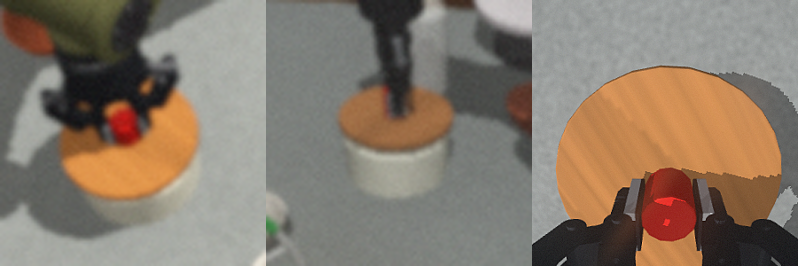

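The crops show the cover centred just above the mould. Lowering slowly.

Request:
arm_command:
  moves: [0,0,3,0,0,0,20,0,0,6,0,0,0,20,0,0,8,0,0,0,20,0,0,10,0,0,0,20,0,0,11,0,0,0,20,0,0,11,0,0,0,20]

```text
time_s: 8.1
ee_pos: [0.5808, -0.2924, 0.1027]
ee_rot: [[0.948, 0.318, 0.0], [0.318, -0.948, -0.0], [0.0, 0.0, -1.0]]
ft_force: [-2.8, 1.2, 2.7]
finger_gap: 0.0266
grasp_force: 50.2
```

Request:
arm_command:
  moves: [0,0,1,0,0,0,20,0,0,1,0,0,0,20,0,0,1,0,0,0,20]

```text
time_s: 8.48
ee_pos: [0.5809, -0.2925, 0.1026]
ee_rot: [[0.948, 0.318, 0.001], [0.318, -0.948, -0.001], [0.001, 0.001, -1.0]]
ft_force: [-5.6, 3.0, 10.3]
finger_gap: 0.0266
grasp_force: 51.2
```

Firm contact at the seated height. Opening, rising and checking.

Request:
arm_command:
  moves: [0,0,0,0,0,0,40,0,0,0,0,0,0,60,0,0,0,0,0,0,60,0,0,0,0,0,0,60,0,0,-15,0,0,0,60,0,0,-40,0,0,0,60,0,0,-75,0,0,0,60,0,0,-110,0,0,0,60,0,0,-130,0,0,0,60,0,0,-140,0,0,0,60,0,0,-140,0,0,0,60]

```text
time_s: 9.85
ee_pos: [0.5808, -0.2925, 0.2419]
ee_rot: [[0.948, 0.318, 0.001], [0.318, -0.948, -0.0], [0.001, 0.001, -1.0]]
ft_force: [-1.0, -0.6, -0.0]
finger_gap: 0.0598
grasp_force: 0.0
```

```bash
python3 - <<'E'
from w import *
out=[]
for c,(x,y) in (("side",(263,172)),("wrist",(280,200))):
    s=snapshot(c); im=s["color"]; w=45 if c!="wrist" else 190
    cr=im[max(0,y-w):y+w,x-w:x+w]; out.append(cv2.resize(cr,(390,390),interpolation=cv2.INTER_CUBIC))
cv2.imwrite("pics/c4.png",np.hstack(out)); 
im=s["color"].astype(int); m=((im[...,2]>120)&(im[...,1]<60)&(im[...,0]<60)).astype(np.uint8)
n,l,stt,ce=cv2.connectedComponentsWithStats(m);i=1+stt[1:,4].argmax();print("knob",atz(s,ce[i],.099,True))
for c,s in [(c,snapshot(c)) for c in ("scene","side","wrist")]:
    for q,z in (("hatch_bar",.125),("hatch_hinge",.121)):
        for r in place_of(q,c)[:2]: print(c,q,np.round(r["centre"]),round(r["conf"],2),atz(s,r["centre"],z,c=="wrist"))
st=ctrl.sense(); print(st["time_s"],st["ee_pos"],st["ft_force"],st["qpos"])
E
```

```text
knob [ 0.5817 -0.2917  0.099 ]
scene hatch_bar [318. 200.] 0.87 [0.4451 0.1532 0.125 ]
scene hatch_hinge [354. 267.] 0.67 [0.6709 0.2413 0.121 ]
side hatch_bar [280. 244.] 0.91 [0.4597 0.1589 0.125 ]
side hatch_hinge [187. 261.] 0.83 [0.6805 0.2434 0.121 ]
wrist hatch_hinge [286. 194.] 0.42 [ 0.5979 -0.2877  0.121 ]
10.4 [ 0.5807 -0.2924  0.2412] [-0.5055 -1.1237 -0.2807] [-29.954   30.8317  70.0297  -0.0009  79.1467  41.4922]
```

View pics/c4.png

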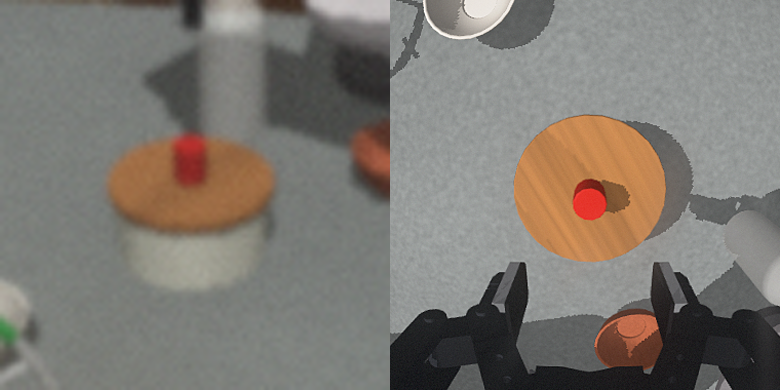

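The cover is seated level and released, with its knob at (590,197) in the crop. Moving above the hatch bar and turning to its yaw of about 22.5°.

Request:
arm_command:
  moves: [1,-20,0,0,0,-5,34,3,-55,0,0,0,-14,34,5,-100,0,0,0,-23.5,34,8,-148,0,0,0,-33,34,10,-196,0,0,0,-42.5,34,12,-244,0,0,0,-52,34,15,-292,0,0,0,-61.5,34,17,-340,0,0,0,-71,34,20,-388,0,0,0,-80,34,22,-430,0,0,0,-88,34,23,-458,0,0,0,-93,34,23,-465,0,0,0,-94,34]

```text
time_s: 11.9
ee_pos: [0.4542, 0.1569, 0.2414]
ee_rot: [[-0.386, 0.923, 0.0], [0.923, 0.386, 0.0], [-0.0, 0.0, -1.0]]
ft_force: [-0.1, -0.4, -0.8]
finger_gap: 0.0338
grasp_force: 0.0
```

Request:
arm_command:
  moves: [0,0,0,0,0,0,34,0,0,0,0,0,0,34]

```text
time_s: 12.15
ee_pos: [0.4549, 0.1549, 0.2413]
ee_rot: [[-0.382, 0.924, 0.0], [0.924, 0.382, -0.0], [-0.0, -0.0, -1.0]]
ft_force: [-0.2, -0.5, 0.1]
finger_gap: 0.0338
grasp_force: 0.0
```

```bash
python3 - <<'E'
from w import *
s=snapshot("wrist"); cv2.imwrite("pics/w5.png",s["color"])
for q,z in (("hatch_bar",.125),("hatch_hinge",.121),("bin",0)):
    for r in place_of(q,"wrist")[:2]: print(q,np.round(r["centre"]),round(r["conf"],2),atz(s,r["centre"],z,True))
st=ctrl.sense(); print(st["time_s"],st["ee_pos"],st["ee_rot"],st["qpos"])
E
```

```text
hatch_bar [285. 214.] 0.81 [0.455  0.1576 0.125 ]
hatch_bar [481.  12.] 0.54 [0.5341 0.3745 0.125 ]
hatch_hinge [532. 216.] 0.95 [0.6762 0.2456 0.121 ]
bin [406. 182.] 0.93 [0.588  0.2101 0.    ]
12.35 [0.4548 0.1552 0.2413] [[-0.3824  0.924  -0.    ]
 [ 0.924   0.3824  0.    ]
 [ 0.     -0.     -1.    ]] [14.4771  9.0803 99.1723  0.0013 71.7489 -8.0031]
```

View pics/w5.png

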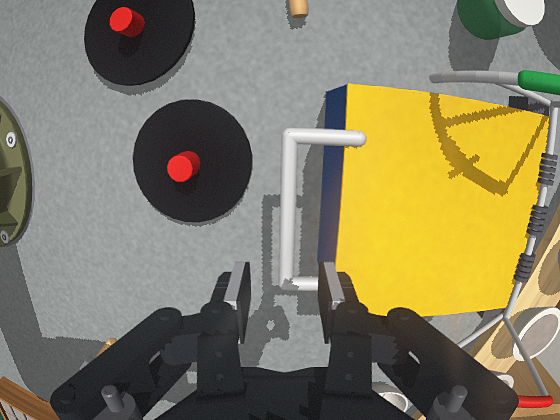

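The bar runs from (289,140) to (285,283), its middle about at (286,213), between the fingers; the two black look-alikes are well clear. Descending to pinch it.

Request:
arm_command:
  grip_force: 25
  moves: [2,1,30,0,0,0,34,2,1,60,0,0,0,34,2,1,85,0,0,0,34,2,1,102,0,0,0,34,2,1,110,0,0,0,34,2,1,110,0,0,0,34,2,1,110,0,0,0,15,2,1,110,0,0,0,5,2,1,110,0,0,0,5,2,1,110,0,0,0,5,2,1,110,0,0,0,5]

```text
time_s: 13.72
ee_pos: [0.4562, 0.1584, 0.1326]
ee_rot: [[-0.383, 0.924, 0.005], [0.924, 0.383, 0.002], [-0.0, 0.005, -1.0]]
ft_force: [7.8, 4.1, -1.2]
finger_gap: 0.0106
grasp_force: 25.3
```

Request:
arm_command:
  moves: [0,1,-5,0,0,0,5,0,1.5,-12,0,0,0,5,0,2.6,-24,0,0,0,5,0,4.3,-36,0,0,0,5,0,6.6,-47.6,0,0,0,5,0,9.5,-59.3,0,0,0,5,0,12.9,-70.7,0,0,0,5,0,17,-82,0,0,0,5,0,21.5,-93,0,0,0,5,0,26.6,-104,0,0,0,5,0,30,-110,0,0,0,5,0,32.3,-114.6,0,0,0,5]

```text
time_s: 15.22
ee_pos: [0.4863, 0.1702, 0.2462]
ee_rot: [[-0.383, 0.924, 0.005], [0.924, 0.383, 0.0], [-0.001, 0.005, -1.0]]
ft_force: [24.9, 1.6, -15.6]
finger_gap: 0.0109
grasp_force: 26.2
```

```bash
python3 - <<'E'
from w import *
for c in ("side","scene"):
    s=snapshot(c)
    for r in place_of("hatch_bar",c)[:1]: print(c,r["centre"],r["conf"],atz(s,r["centre"],.2396))
st=ctrl.sense(); print(st["time_s"],st["ee_pos"],st["ft_force"],st["finger_gap"],st["grasp_force"])
E
```

```text
side [265.3, 208.2] 0.67 [0.494  0.1599 0.2396]
scene [326.2, 189.4] 0.97 [0.4861 0.1638 0.2396]
15.425 [0.4862 0.1702 0.246 ] [ 22.0935   2.7254 -12.9001] 0.010986471744274019 26.198578476905823
```

Request:
arm_command:
  moves: [-0.5,1,0.5,0,0,0,5,-1,2,1,0,0,0,5,-1,2,1,0,0,0,5]

```text
time_s: 15.8
ee_pos: [0.4861, 0.1701, 0.2452]
ee_rot: [[-0.383, 0.924, -0.002], [0.924, 0.383, -0.0], [0.0, -0.002, -1.0]]
ft_force: [-6.1, -1.0, 1.4]
finger_gap: 0.0106
grasp_force: 27.2
```

Request:
arm_command:
  moves: [0,3,-5,0,0,0,5,0,6.2,-10.2,0,0,0,5,0,12.9,-20.2,0,0,0,5,0,20,-29.8,0,0,0,5,0,23.8,-34.5,0,0,0,5,0,27.7,-39.1,0,0,0,5,0,27.7,-39.1,0,0,0,5]

```text
time_s: 16.68
ee_pos: [0.5121, 0.1802, 0.2852]
ee_rot: [[-0.383, 0.924, -0.0], [0.924, 0.383, -0.001], [-0.001, -0.001, -1.0]]
ft_force: [-6.7, -6.8, 6.2]
finger_gap: 0.011
grasp_force: 27.0
```

Request:
arm_command:
  moves: [0,3.7,-4.5,0,0,0,5,0,7.7,-9.1,0,0,0,5,0,12,-13.4,0,0,0,5,0,16.3,-17.6,0,0,0,5,0,20.7,-21.6,0,0,0,5,0,25.2,-25.5,0,0,0,5,0,29.8,-29.4,0,0,0,5,0,34.5,-33.1,0,0,0,5,0,34.5,-33.1,0,0,0,5]

```text
time_s: 17.8
ee_pos: [0.5444, 0.1932, 0.3181]
ee_rot: [[-0.383, 0.924, 0.001], [0.924, 0.383, -0.001], [-0.002, 0.0, -1.0]]
ft_force: [-0.3, -5.7, 3.8]
finger_gap: 0.0109
grasp_force: 26.4
```

```bash
python3 - <<'E'
from w import *
for c in ("side",):
    s=snapshot(c); im=s["color"][130:330,140:340]; cv2.imwrite("pics/s6.png",cv2.resize(im,(600,600),interpolation=cv2.INTER_CUBIC))
st=ctrl.sense(); print(st["time_s"],st["ee_pos"],st["ft_force"],st["finger_gap"])
E
```

```text
17.85 [0.5443 0.1932 0.318 ] [-0.7543 -6.9393  3.7056] 0.010896218337202312
```

View pics/s6.png

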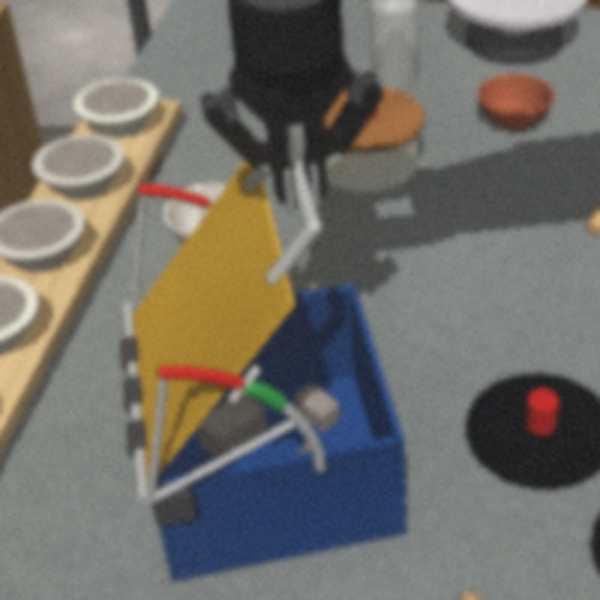

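The side view shows the hatch held in the fingers with its edge near the white mark. Going past balance to about 1.0 rad, and back.

Request:
arm_command:
  moves: [0,2.4,-1.8,0,0,0,5,0,4.8,-3.6,0,0,0,5,0,7.3,-5.3,0,0,0,5,0,9.8,-7,0,0,0,5,0,12.7,-9,0,0,0,5,0,15.7,-11,0,0,0,5,0,19.8,-13.6,0,0,0,5,0,19.8,-13.6,0,0,0,5,0,19.8,-13.6,0,0,0,5]

```text
time_s: 18.98
ee_pos: [0.5627, 0.2007, 0.3316]
ee_rot: [[-0.383, 0.924, 0.001], [0.924, 0.383, -0.001], [-0.002, 0.0, -1.0]]
ft_force: [1.4, -6.4, 2.5]
finger_gap: 0.0108
grasp_force: 26.3
```

Request:
arm_command:
  moves: [0,-5,3.2,0,0,0,5,0,-10,6.6,0,0,0,5,0,-15,10,0,0,0,5,0,-19.8,13.6,0,0,0,5,0,-24.5,17.4,0,0,0,5,0,-29.1,21.2,0,0,0,5,0,-33.6,25.1,0,0,0,5,0,-38,29.1,0,0,0,5,0,-41.5,32.5,0,0,0,5,0,-44.9,35.9,0,0,0,5,0,-44.9,35.9,0,0,0,5,0,-44.9,35.9,0,0,0,5]

```text
time_s: 20.48
ee_pos: [0.5208, 0.1844, 0.2947]
ee_rot: [[-0.384, 0.923, -0.001], [0.923, 0.384, -0.0], [0.0, -0.001, -1.0]]
ft_force: [-2.5, -4.2, 3.9]
finger_gap: 0.0109
grasp_force: 27.2
```

```bash
python3 - <<'E'
from w import *
s=snapshot("side"); im=s["color"][130:330,140:340]; cv2.imwrite("pics/s7.png",cv2.resize(im,(600,600),interpolation=cv2.INTER_CUBIC))
st=ctrl.sense(); print(st["time_s"],st["ee_pos"],st["ft_force"],st["finger_gap"],st["grasp_force"])
p=np.array(st["ee_pos"])-[.4562,.1584,.1326]; print("theta from dz",np.arcsin((p[2]+.0011)/.24),"dx",np.hypot(p[0],p[1]))
E
```

```text
20.525 [0.5208 0.1844 0.2947] [-3.8032 -3.575   3.75  ] 0.010867689996420932 27.219256460666656
theta from dz 0.7478302306827148 dx 0.06963071013310837
```

View pics/s7.png

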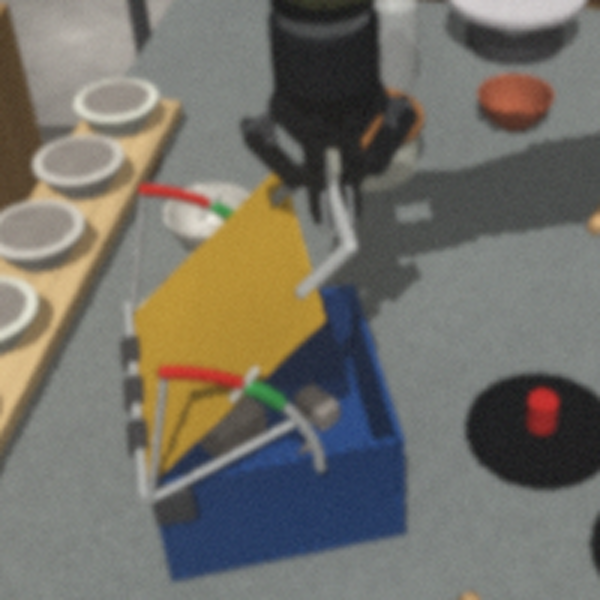

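The hatch is held at about 0.75 rad: its side edge crosses the green part of the near gauge around (262,387), and the bar is still between the fingers.

```bash
python3 -c "
from rig import job; print(job.close_job())"
```

```text
the job is handed in; nothing more can be done
None
```

The cover is seated level on the mould and released; I then lifted the hatch to about 1.0 rad and brought it back to about 0.75 rad, in the green band, where the fingers still hold it, and handed the job in at about 20.5 s.

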